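Fit a keyed sprocket on a gearmotor shaft and set its timing mark

ROBOT

A 6-joint arm with a two-finger parallel gripper is mounted at the origin on a cart in front of the work surface, level with it; the furniture and walls round the work are solid. World frame = base frame: x ahead of the robot, y to its left, z up, the work surface at z = 0. Lengths are in m, angles in degrees, forces in N, time in s.
With the tool pointing down it reaches from about 0.35 to 0.875 m from the base axis. Payload 4.2 kg.
Tool frame: the origin (TCP) lies midway between the tips of the shut fingers; the grasp point (between the pads) lies 19 mm behind it (r.pinch_z is the distance from the TCP to the grasp point, in m); z points along the fingers, y is the line along which they close (so a half turn about z gives the same grasp; the last joint's range is limited). The gripper opens to 87 mm and grips with 3 to 60 N. Pads are 19 mm wide; open, the fingers measure 117 mm over their backs; the gripper's body (75 mm by 190 mm) begins 51 mm behind the grasp point.
Start: joints at [-57.319, 22.042, 0.453, 0, -68.411, -14.817], TCP at [0.192, -0.595, 0.223] pointing down, gripper open.
Joint ranges: [-179.83, 179.83], [-69.29, 118.12], [-61.27, 80.66], [-181.25, 117.63], [-171.15, -9.14], [-177.46, 177.46]. Speed limits (degrees/s): [159.86, 159.86, 180, 180, 180, 180].

INTERFACE

Orientations are given as a 3x3 rotation matrix whose columns are the frame's x, y, z axes.
In Python, from station import r, imaging, models gives the robot as it stands. The module is installed in compiled form; this text tells all that it offers.
- The arm moves only by the tool apply_moves, never from a script. Its argument "moves" is a list of rows, each a list of 2 entries, a list of its own where there are three numbers: the shift along the tool's x, y, z in m, then the turn about the tool's z in degrees. A call has 1 to 5 rows; each row shifts and turns the commanded pose from where the row before left it, along the tool's axes as they then stand; what a row does not reach is not made up. A row lasts 1/12 s, in which the tool goes at most 41.7 mm and 7.16 degrees, less where a joint would pass 70% of its speed; a pose out of reach is approached as far as the arm can. A call is refused whole if a number of a shift passes 0.0417 or a number of a turn 7.16, either way. A call with a gripper value outside its range is refused whole. "hand" is the finger opening in m, from 0 to 0.087, set as the call begins (left out, the last holds). The fingers move at their own pace and stop on an object; the grip force is fixed at half the most. Time passes only in rows, so rows that do not move let the fingers close. It gives the time, the measured TCP pose, the force, the opening and the grip force at its end, in the units of the state.
- r.sense(): the state, without advancing time (a new reading comes with each control period).
- imaging.capture(name): name is "scene" or "top" or "wrist"; returns a dict with "frame" (384x512x3 uint8, blue, green, red), "intrinsics" (3x3 intrinsics, pixels), "eye" and "orientation" of the camera in the world. Camera axes: x right, y down, z forward; pixel columns grow to the right and rows downward; lengths in m; the calibration is good to about 2 mm. A picture is of the moment at which its call begins. There is no depth.
- r.finish_job(): hands the job in; it is judged then, once.
Trained networks look in a picture, given as the dict that the camera call returned (one of the last four; its "shot" number tells which), for a name from the list of things; names that differ only in an ending like _2 or _b are one class to them, and where a whole thing is asked for, a point or a joint stands for the part that bears it (a point fixed in the world has none). Each returns a list of dicts, best first, with "confidence" (0 to 1); they miss things now and then, are a little off and sometimes report something else, mostly with a low value. They report only what shows in the picture. A call takes as long as a camera call.
- models.cut_out(picture, target): "region" (384x512 bool, what is visible of it) and "extent" ([left, top, width, height] as shares, 0 to 1, of the picture: columns of its width, rows of its height, round what is visible of it).
- models.place_of(picture, target): "at" ([column, row] as shares, 0 to 1, of the picture: columns of its width, rows of its height: a listed point, or the origin of a listed thing).
The state is a dict: "time_s": time; "joints": joint angles; "joint_velocities": joint speeds; "effort": joint torques, N m; "tcp_pos": TCP position; "ee_rot": TCP orientation; "wrist_force": force on the tool from outside, world axes, zero at the start; "moment": the same for the moment, N m; "gripper_width": opening from 0.0 (shut) to 1.0 (fully open); "gripper_force": force on a finger pad.
Only numpy, scipy, OpenCV 4.12 (cv2) and the standard library are available. Lean on these libraries where they do the work, as an engineer would, in place of code of your own. Each camera call takes 0.05 s, during which the arm holds its last target. There are 200 camera calls.

TASK

Fit the loose steel sprocket, hub up, on the gearmotor's upright shaft: feel for the keyway by turning it under light pressure (never hard) until its key drops in. Then turn sprocket and shaft together until the yellow mark stands at the red pointer, and leave the sprocket there, fully home on the shaft's shoulder and let go. Leave the nut, spray bottle, screwdriver and yellow pack where they are.

Things in the scene. Friction and masses are not known exactly. Their poses are not given: they have to be found in the camera images.
- gearmotor: Grey gearmotor, fixed on the bench. Origin: on the bench top (z = 0) on the axis of its upright output shaft. Casing 100 x 92 mm round the axis, top at z = 66 mm; foot plate 124 x 112 x 10 mm; motor and black terminal box (up to z = 92 mm) stretch 168 mm along +x, the red pointer is on its -x side. The steel shaft turns either way in it, with a drag of about 0.2 N m.
- shoulder (a point): Point on the shaft's axis at the top face of its shoulder, a disc of 44 mm diameter, 80 mm above the bench. Axes as the gearmotor's. A sprocket that is fully home stands on this face. From here up to the step runs the keyed seat, 30 mm in diameter and 26 mm high.
- step (a point): Point on the shaft's axis at the flat ring-shaped step where the seat ends, 106 mm above the bench; above it the threaded end, 19 mm in diameter, goes on 30 mm. One keyway, 9 mm wide, is cut down the whole seat and open at the step. Its angle is not measured: it stopped somewhere 20 to 90 degrees counter-clockwise, seen from above, of the pointer.
- sprocket: Loose steel sprocket, 0.3 to 0.5 kg, standing hub up on the bench. Origin: centre of its underside; +z up through the hub. Toothed plate of 77 mm diameter, 8 mm thick, at the bottom; on it the round hub of 46 mm diameter up to z = 40 mm, gripped above the plate. Bore 32 mm in diameter right through (the seat fits with 1 mm all round), flared to 37 mm at the lower mouth.
- key (a point): Lower end of the key fixed in the sprocket's bore on its -x side, under the yellow mark, 10 mm above the underside, 14 mm from the axis. 7 mm wide, it stands in to 11.5 mm from the axis. Going on, the bore slides 10 mm over the seat, then the key rests on the step (underside 96 mm above the bench) until it meets the keyway. Over 40 N on the shaft before it is in the keyway damages it.
- timing_mark (a point): Yellow painted line on the sprocket's -x side, this point on the plate's top face 34 mm from the axis; the key is on the same side, so a sprocket that is fitted has its mark above the keyway.
- pointer_tip (a point): Tip of the red pointer on the gearmotor, 41 mm from the shaft axis on the gearmotor's -x side, 85 mm above the bench; it and its bracket lie lower than the top of the fitted plate.
- nut: Loose brass hexagon nut, 30 mm across flats, 14 mm high, lying on the bench; not used now, leave it. Origin: centre of its underside.
- spray_bottle: Loose pale spray bottle, 42 mm diameter, 171 mm high, standing on the bench; leave it. Origin: centre of its foot.
- screwdriver: Loose red-handled screwdriver lying along its y axis, 202 mm long, 29 mm thick; leave it. Origin: under its middle.
- yellow_pack: Loose clear pack of fasteners with a yellow card, 64 x 78 x 26 mm; leave it. Origin: centre of its underside.

How it is judged:
By the outcome, as a careful person would: the job done as asked, in the order asked, and still so for the second after the job is handed in, with the robot touching nothing.
It also fails if it takes over 64 s, if anything falls off the work surface, if the arm or the gripper's body presses on something with over 40 N, if the wrist force passes 120 N, or if a joint passes its speed limit or range.

## Working session

There is one attempt and no reset: what is moved stays moved. The work goes in short steps, Python scripts to look and compute and a tool call to move; the robot and the scene stay as the last step left them, time stands still between calls to the robot, and variables do not carry over. Pictures are saved under pics/ and viewed, at most 10 in all, crops included, and the job is handed in when it is done.

Besides the shell and the picture viewer there is one more tool, called after "Request:" by a JSON object that holds its "name" and its "arguments", one argument or row to a line. apply_moves: Moves the arm, as the interface text tells. Its arguments: {"type":"object","properties":{"moves":{"type":"array"},"hand":{"type":"number"}},"required":["moves"]}

```bash
mkdir -p pics
cat > h.py <<'E'
import numpy as np, cv2
from station import r, imaging, models
def ray(p,at):
    K=np.array(p["intrinsics"]);h,w=p["frame"].shape[:2]
    d=np.linalg.inv(K)@[at[0]*w,at[1]*h,1]
    return np.array(p["eye"]),np.array(p["orientation"])@d
def onz(p,at,z):
    e,d=ray(p,at);return e+d*(z-e[2])/d[2]
def proj(p,X):
    c=np.array(p["orientation"]).T@(np.array(X)-p["eye"]);q=np.array(p["intrinsics"])@c;return q[:2]/q[2]
E
python3 - <<'E'
from h import *
s=r.sense();print(s)
Z=dict(gearmotor=0,shoulder=.08,step=.106,sprocket=0,key=.01,timing_mark=.008,pointer_tip=.085,nut=0,spray_bottle=0,screwdriver=0,yellow_pack=0)
ims=[]
for c in("scene","top"):
    p=imaging.capture(c);ims.append(p["frame"]);cv2.imwrite(f"pics/{c}0.png",p["frame"]);print(c,p["eye"])
    for n in Z:
        l=models.place_of(p,n)
        for o in l[:2]:print(n,round(o["confidence"],2),np.round(o["at"],3),onz(p,o["at"],Z[n]).round(4))
E
```

```text
{'time_s': 0.0, 'joints': array([-5.73198530e+01,  2.20896839e+01,  3.77157215e-01, -2.94321613e-02,
       -6.84099850e+01, -1.48160646e+01]), 'joint_velocities': array([ 0.01985657,  0.11096617, -0.11091544,  0.01789974,  0.03565011,
        0.04880938]), 'effort': array([ 4.69152801e-04, -3.90664387e+01,  1.87402260e+01,  4.21988860e+00,
        1.09869184e-02, -1.76593398e-04]), 'tcp_pos': array([ 0.19154547, -0.59427316,  0.22145189]), 'ee_rot': array([[-9.51844983e-01, -3.06578802e-01, -7.52475362e-04],
       [-3.06579713e-01,  9.51842763e-01,  2.05761215e-03],
       [ 8.54179605e-05,  2.18922148e-03, -9.99997600e-01]]), 'wrist_force': array([ 0.50241175,  0.07403571, -0.0252558 ]), 'moment': array([ 0.0334374 , -0.0213654 ,  0.00501479]), 'gripper_force': 0.0, 'gripper_width': 1.000193239349311}
scene [0.04372681 0.80772421 0.81913984]
gearmotor 0.82 [0.464 0.633] [0.5159 0.083  0.    ]
shoulder 0.65 [0.457 0.585] [0.521 0.091 0.08 ]
shoulder 0.6 [0.453 0.771] [0.3839 0.3174 0.08  ]
step 0.65 [0.461 0.568] [0.5142 0.0886 0.106 ]
sprocket 0.52 [0.545 0.508] [ 0.5175 -0.2104  
[... 511 characters left out ...]
.0818 0.    ]
shoulder 0.84 [0.391 0.518] [0.5264 0.0901 0.08  ]
step 0.88 [0.39  0.527] [0.5117 0.0877 0.106 ]
sprocket 0.59 [0.585 0.54 ] [ 0.5127 -0.2225  0.    ]
sprocket 0.36 [0.291 0.622] [0.4142 0.2599 0.    ]
key 0.55 [0.591 0.553] [ 0.4946 -0.2312  0.01  ]
key 0.18 [0.565 0.396] [ 0.6953 -0.1928  0.01  ]
timing_mark 0.78 [0.602 0.551] [ 0.4974 -0.2494  0.008 ]
pointer_tip 0.75 [0.39  0.549] [0.4892 0.0891 0.085 ]
nut 0.36 [0.498 0.638] [ 0.3925 -0.0778  0.    ]
spray_bottle 0.65 [0.564 0.393] [ 0.7028 -0.1925  0.    ]
screwdriver 0.61 [0.685 0.455] [ 0.6195 -0.3921  0.    ]
yellow_pack 0.56 [0.291 0.625] [0.4107 0.2594 0.    ]
yellow_pack 0.31 [0.496 0.644] [ 0.3854 -0.0744  0.    ]
```

Run:
```python
import cv2,numpy as np
a=cv2.imread("pics/scene0.png");b=cv2.imread("pics/top0.png")
cv2.imwrite("pics/m0.png",np.vstack([cv2.resize(a[150:350,180:400],None,fx=2.6,fy=1.5*1.0) if 0 else cv2.resize(a[170:320,200:400],(800,300)) if 0 else cv2.resize(a[165:305,190:376],(398*2,300*1+0)),cv2.resize(b[130:270,140:360],(796,300))]) if 0 else np.hstack([cv2.resize(a[150:310,195:325],None,fx=3,fy=3),cv2.resize(b[140:300,180:310],None,fx=3,fy=3)]))
```

```text
(no output)
```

View pics/m0.png

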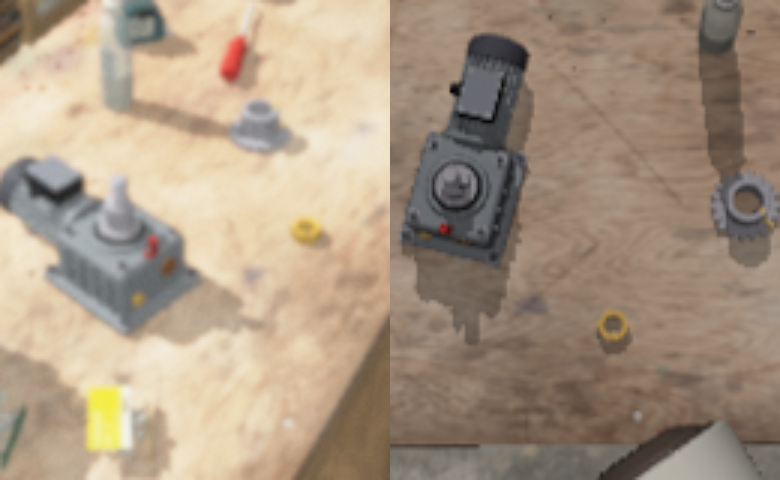

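Scene: shaft at about (515, 88) mm with the red pointer on the robot's side, sprocket at about (513, -221) mm with its mark lower-right in the top view. Moving towards the sprocket.

Request:
{"name": "apply_moves", "arguments": {
  "moves": [
    [[-0.036, 0.022, 0], 0],
    [[-0.036, 0.022, 0], 0],
    [[-0.036, 0.022, 0], 0],
    [[-0.036, 0.022, 0], 0],
    [[-0.036, 0.022, 0], 0]
  ],
  "hand": 0.087
}}

```text
time_s: 1.62
tcp_pos: [0.3284, -0.4355, 0.2227]
ee_rot: [[-0.952, -0.306, 0.0], [-0.306, 0.952, -0.0], [-0.0, -0.0, -1.0]]
wrist_force: [1.2, 0.0, -0.3]
gripper_width: 1.003
gripper_force: 0.0
```

Request:
{"name": "apply_moves", "arguments": {
  "moves": [
    [[-0.036, 0.022, 0], 0],
    [[-0.036, 0.022, 0], 0],
    [[-0.036, 0.022, 0], 0],
    [[-0.036, 0.022, 0], 0],
    [[0, 0, 0], 0]
  ]
}}

```text
time_s: 2.03
tcp_pos: [0.4404, -0.3064, 0.2229]
ee_rot: [[-0.95, -0.314, 0.002], [-0.314, 0.95, -0.0], [-0.002, -0.001, -1.0]]
wrist_force: [-0.5, -1.1, -0.6]
gripper_width: 1.002
gripper_force: 0.0
```

Run:
```python
from h import *
s=r.sense();print(s["time_s"],s["tcp_pos"],s["ee_rot"],s["joints"])
p=imaging.capture("wrist");print(p["eye"],p["orientation"]);cv2.imwrite("pics/w1.png",p["frame"])
for n,z in dict(sprocket=0,key=.01,timing_mark=.008).items():
    for o in models.place_of(p,n)[:2]:print(n,round(o["confidence"],2),np.round(o["at"],3),onz(p,o["at"],z).round(4))
for o in models.cut_out(p,"sprocket")[:2]:print(o["confidence"],o["extent"])
```

```text
2.0333 [ 0.44041897 -0.30637833  0.22287961] [[-9.49567174e-01 -3.13554749e-01  2.36670486e-03]
 [-3.13555864e-01  9.49569749e-01 -1.06323181e-04]
 [-2.21401320e-03 -8.43055191e-04 -9.99997194e-01]] [-1.75166613e+01  1.33531515e+01 -1.20264949e+01 -3.87860687e-02
 -6.44892108e+01 -5.41930268e+01]
[ 0.37294837 -0.32826067  0.3845477 ] [[-3.13177064e-01  9.17472505e-01  2.45284182e-01]
 [ 9.49694376e-01  3.02781575e-01  8.00244316e-02]
 [-8.47315041e-04  2.58006824e-01 -9.66142723e-01]]
sprocket 0.88 [0.582 0.623] [ 0.5115 -0.2164  0.    ]
sprocket 0.37 [0.556 0.57 ] [ 0.4893 -0.2441  0.    ]
key 0.76 [0.571 0.612] [ 0.505  -0.2286  0.01  ]
timing_mark 0.57 [0.559 0.574] [ 0.4882 -0.2427  0.008 ]
0.74 [0.5283, 0.5521, 0.1119, 0.1]
```

View pics/w1.png

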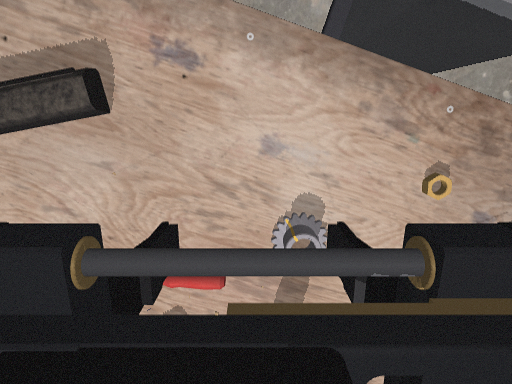

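The wrist view shows the sprocket at about px (300, 232), partly behind the gripper bar, with its mark at (291, 228). I'll move ahead for a clear view.

Request:
{"name": "apply_moves", "arguments": {
  "moves": [
    [[-0.03, 0.01, 0], 0],
    [[-0.03, 0.01, 0], 0],
    [[-0.03, 0.01, 0], 0],
    [[0, 0, 0], 0],
    [[0, 0, 0], 0]
  ]
}}

```text
time_s: 2.7
tcp_pos: [0.5128, -0.2549, 0.222]
ee_rot: [[-0.952, -0.306, -0.001], [-0.306, 0.952, 0.0], [0.001, 0.0, -1.0]]
wrist_force: [0.1, -0.3, -0.4]
gripper_width: 1.001
gripper_force: 0.0
```

```bash
cat >> h.py <<'E'
def fit(p,plate,hub): pass
def tool(d):
    return np.array(r.sense()["ee_rot"]).T@np.array(d)
E
python3 - <<'E'
from h import *
s=r.sense();print(s["time_s"],s["tcp_pos"],s["ee_rot"][:,0],s["joints"])
p=imaging.capture("wrist");print(p["eye"]);cv2.imwrite("pics/w2.png",p["frame"][60:260,190:390].repeat(3,0).repeat(3,1))
for n,z in dict(sprocket=0,key=.01,timing_mark=.008).items():
    for o in models.place_of(p,n)[:2]:print(n,round(o["confidence"],2),np.round(np.array(o["at"])*[512,384],1),onz(p,o["at"],z).round(4))
for o in models.cut_out(p,"sprocket")[:1]:
    print(o["confidence"],np.array(o["extent"])*[512,384,512,384])
    # fit mask of plate (z 0..8) + hub cylinder to outline by IoU
    from scipy.optimize import minimize
    def sil(c):
        m=np.zeros((384,512),np.uint8);t=np.linspace(0,2*np.pi,60)
        for R,z0,z1 in((.0385,0,.008),(.023,0,.04)):
            P=[proj(p,[c[0]+R*np.cos(a),c[1]+R*np.sin(a),z]) for z in(z0,z1) for a in t]
            cv2.fillConvexPoly(m,cv2.convexHull(np.float32(P)*16).astype(np.int32),1,shift=4)
        return m>0
    f=lambda c:-(sil(c)&o["region"]).sum()/(sil(c)|o["region"]).sum()
    b=minimize(f,onz(p,models.place_of(p,"sprocket")[0]["at"],0)[:2],method="Nelder-Mead",options=dict(initial_simplex=None,xatol=1e-4))
    print(b.x,b.fun)
E
```

```text
2.7 [ 0.51281963 -0.2549145   0.22204931] [-9.51933720e-01 -3.06303143e-01  7.59946831e-04] [-1.02296177e+01  1.70043467e+01 -7.10358313e+00 -2.26340488e-03
 -6.59425166e+01 -6.19328818e+01]
[ 0.44572576 -0.27633032  0.3839641 ]
sprocket 0.66 [281.2 179.8] [ 0.5112 -0.2154  0.    ]
sprocket 0.35 [267.  158.1] [ 0.4898 -0.2423  0.    ]
key 0.92 [274.5 172.6] [ 0.5033 -0.2282  0.01  ]
timing_mark 0.78 [265.2 155.2] [ 0.4861 -0.2463  0.008 ]
0.72 [250.5216 150.4128  61.4912  58.0992]
[ 0.50894889 -0.21641986] -0.7737762237762238
```

View pics/w2.png

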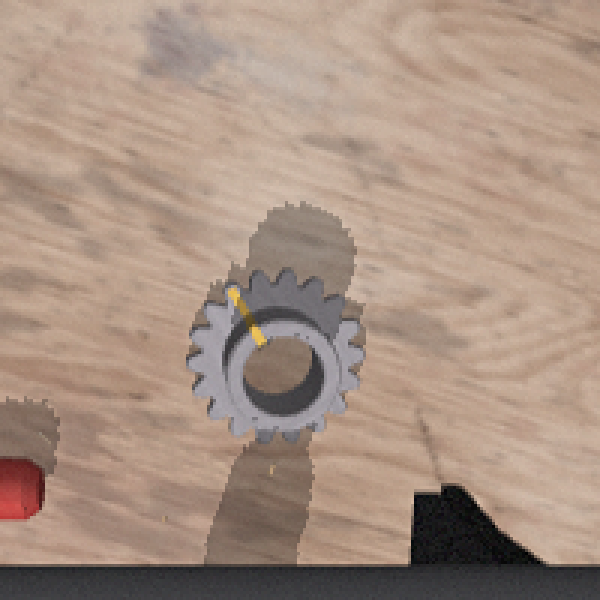

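The sprocket is seen clearly: plate centre about px (282, 178), hub top ring about (284, 185), mark from (267, 156) inward to (277, 175).

Run:
```python
from h import *
p=imaging.capture("wrist");S=np.array([512,384])
h=onz(p,np.array([284.4,185.3])/S,.04);c=onz(p,np.array([282.2,178.5])/S,.006);m=onz(p,np.array([268,157.2])/S,.008);k=onz(p,np.array([276.7,174])/S,.04)
print(h,c,m,k)
for q in(m,k):print(np.degrees(np.arctan2(*(q-[.5105,-.2165,0])[1::-1])),np.linalg.norm((q-[.5105,-.2165,0])[:2]))
print(tool(np.array([*(h[:2]+c[:2])/2,.012])-r.sense()["tcp_pos"]))
```

```text
[ 0.50895428 -0.21627046  0.04      ] [ 0.50763114 -0.21602897  0.006     ] [ 0.48679785 -0.24252827  0.008     ] [ 0.49884745 -0.22940324  0.04      ]
-132.32196384370673 0.03520316053439185
-132.08429543186656 0.017386075985448377
[-0.00825545  0.03828473  0.21078683]
```

Request:
{"name": "apply_moves", "arguments": {
  "moves": [
    [[-0.005, 0.02, 0.03], 0],
    [[-0.004, 0.018, 0.03], 0],
    [[0, 0, 0.03], 0],
    [[0, 0, 0.03], 0],
    [[0, 0, 0.03], 0]
  ]
}}

```text
time_s: 3.47
tcp_pos: [0.5096, -0.2155, 0.0719]
ee_rot: [[-0.952, -0.307, 0.001], [-0.307, 0.952, -0.0], [-0.001, -0.001, -1.0]]
wrist_force: [0.5, 0.2, -0.1]
gripper_width: 0.999
gripper_force: 0.0
```

Request:
{"name": "apply_moves", "arguments": {
  "moves": [
    [[0, 0, 0.025], 0],
    [[0, 0, 0.02], 0],
    [[0, 0, 0.01], 0],
    [[0, 0, 0.005], 0],
    [[0, 0, 0], 0]
  ]
}}

```text
time_s: 3.88
tcp_pos: [0.5094, -0.2157, 0.0121]
ee_rot: [[-0.952, -0.307, -0.001], [-0.307, 0.952, 0.0], [0.001, 0.0, -1.0]]
wrist_force: [-0.2, 0.0, 0.1]
gripper_width: 1.001
gripper_force: 0.0
```

Run:
```python
from h import *
s=r.sense();print(s["time_s"],s["tcp_pos"],s["wrist_force"],s["joints"]);print(tool(np.array([.509,-.2163,.012])-s["tcp_pos"]))
p=imaging.capture("wrist");cv2.imwrite("pics/w3.png",p["frame"])
print([ (o["confidence"],onz(p,o["at"],0)) for o in models.place_of(p,"sprocket")])
```

```text
3.8833 [ 0.50940991 -0.21567347  0.0120702 ] [-0.20672108  0.00125145  0.0547301 ] [-6.15303293e+00  2.90854136e+01 -2.36632301e+01  9.32068143e-03
 -3.73176754e+01 -6.60030176e+01]
[ 5.82159486e-04 -4.70736291e-04  7.06554637e-05]
[(0.58, array([ 0.51096679, -0.21515242,  0.        ]))]
```

Request:
{"name": "apply_moves", "arguments": {
  "moves": [
    [[0, 0, 0], 0],
    [[0, 0, 0], 0],
    [[0, 0, 0], 0],
    [[0, 0, 0], 0],
    [[0, 0, 0], 0]
  ],
  "hand": 0.03
}}

```text
time_s: 4.4
tcp_pos: [0.5099, -0.2155, 0.013]
ee_rot: [[-0.952, -0.307, 0.001], [-0.307, 0.952, -0.0], [-0.001, -0.0, -1.0]]
wrist_force: [0.3, 0.5, -0.1]
gripper_width: 0.705
gripper_force: 0.0
```

Request:
{"name": "apply_moves", "arguments": {
  "moves": [
    [[0, 0, 0], 0],
    [[0, 0, 0], 0],
    [[0, 0, 0], 0],
    [[0, 0, 0], 0],
    [[0, 0, 0], 0]
  ]
}}

```text
time_s: 4.82
tcp_pos: [0.5098, -0.2155, 0.0126]
ee_rot: [[-0.952, -0.307, 0.0], [-0.307, 0.952, -0.0], [-0.0, -0.0, -1.0]]
wrist_force: [0.9, -0.3, 1.6]
gripper_width: 0.524
gripper_force: 30.0
```

Request:
{"name": "apply_moves", "arguments": {
  "moves": [
    [[0, 0, -0.01], 0],
    [[0, 0, -0.025], 0],
    [[0, 0, -0.035], 0],
    [[0, 0, -0.035], 0],
    [[0, 0, -0.035], 0]
  ]
}}

```text
time_s: 5.23
tcp_pos: [0.5084, -0.2151, 0.1536]
ee_rot: [[-0.952, -0.306, -0.002], [-0.306, 0.952, 0.001], [0.002, 0.002, -1.0]]
wrist_force: [0.4, -0.2, -3.9]
gripper_width: 0.521
gripper_force: 30.0
```

Request:
{"name": "apply_moves", "arguments": {
  "moves": [
    [[0, 0, -0.035], 0],
    [[-0.01, 0.02, -0.035], 0],
    [[-0.02, 0.03, -0.03], 0],
    [[-0.02, 0.03, 0], 0],
    [[-0.02, 0.03, 0], 0]
  ]
}}

```text
time_s: 5.65
tcp_pos: [0.5415, -0.0919, 0.2516]
ee_rot: [[-0.952, -0.305, 0.004], [-0.305, 0.952, 0.001], [-0.004, 0.0, -1.0]]
wrist_force: [0.5, -0.0, -4.5]
gripper_width: 0.523
gripper_force: 30.0
```

Request:
{"name": "apply_moves", "arguments": {
  "moves": [
    [[-0.02, 0.03, 0], 0],
    [[-0.02, 0.03, 0], 0],
    [[-0.01, 0.03, 0], 0],
    [[0, 0.015, 0], 0],
    [[0, 0, 0], 0]
  ]
}}

```text
time_s: 6.07
tcp_pos: [0.5553, 0.0251, 0.2484]
ee_rot: [[-0.951, -0.31, -0.003], [-0.31, 0.951, 0.001], [0.003, 0.002, -1.0]]
wrist_force: [0.5, -0.8, -3.5]
gripper_width: 0.524
gripper_force: 30.0
```

Run:
```python
from h import *
s=r.sense();print(s["time_s"],s["tcp_pos"],s["ee_rot"][:,0],s["wrist_force"],s["gripper_width"])
p=imaging.capture("wrist");print(p["eye"]);cv2.imwrite("pics/w4.png",p["frame"])
for n,z in dict(shoulder=.08,step=.106,pointer_tip=.085,gearmotor=0).items():
    for o in models.place_of(p,n)[:2]:print(n,round(o["confidence"],2),np.round(np.array(o["at"])*[512,384],1),onz(p,o["at"],z).round(4))
```

```text
6.0667 [0.55534486 0.02511994 0.24835712] [-0.95064322 -0.31027541  0.00257465] [ 0.45940174 -0.76080725 -3.46562182] 0.5238324715445817
[0.48867985 0.00328421 0.4103888 ]
shoulder 0.63 [314.6 168.7] [0.5205 0.0876 0.08  ]
step 0.92 [320.4 172.6] [0.52   0.0881 0.106 ]
pointer_tip 0.67 [332.3 130.7] [0.4758 0.0895 0.085 ]
pointer_tip 0.37 [236.6 213.5] [0.5964 0.0198 0.085 ]
gearmotor 0.92 [299.3 155.7] [0.5178 0.0814 0.    ]
```

View pics/w4.png

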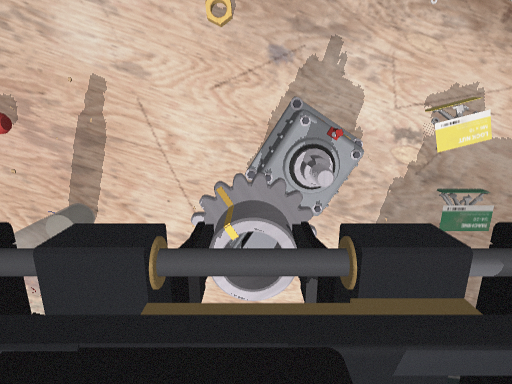

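The picture shows the held sprocket (mark at px (225, 200)), the shaft at about (315, 168) and the red pointer at (333, 133). I'll zoom in for the keyway.

Run:
```python
import cv2
a=cv2.imread("pics/w4.png")[115:205,275:365]
cv2.imwrite("pics/w4c.png",cv2.resize(a,None,fx=6.6,fy=6.6,interpolation=cv2.INTER_CUBIC))
```

```text
(no output)
```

View pics/w4c.png

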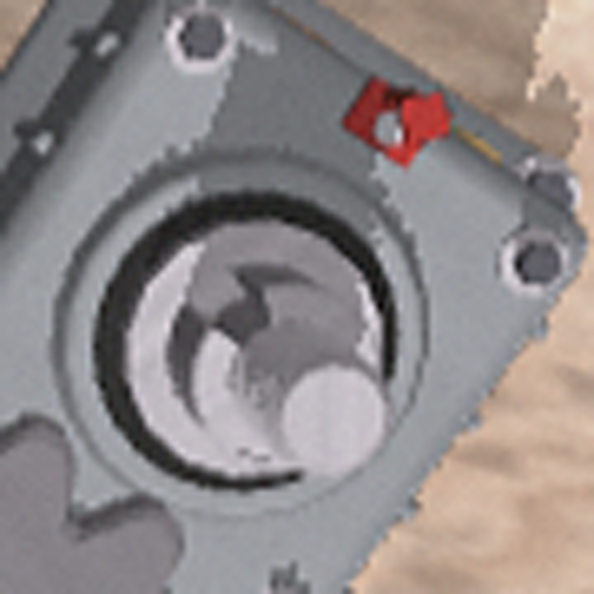

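Keyway visible as a dark notch at crop (243, 310), px ≈ (311.8, 162); thread top at px (325.6, 178.3); shoulder disc at (314, 168); pointer tip around (336, 139).

Run:
```python
from h import *
p=imaging.capture("wrist");S=np.array([512,384]);f=lambda u,v,z:onz(p,np.array([275+u/6.6,115+v/6.6])/S,z)
print("shoulder",f(257,350,.08),"thread",f(334,418,.136),"pt",f(405,160,.085),f(385,135,.085))
c=np.array([.520,.0875,0])
for n,q in dict(key=f(243,310,.106),pt=f(405,160,.085)).items():
    print(n,np.degrees(np.arctan2(*(q-c)[1::-1])),np.linalg.norm((q-c)[:2]))
o=models.cut_out(p,"sprocket")[0]["extent"];print(np.array(o)*[512,384]*2 if 0 else o)
t=imaging.capture("top")
for n,z in dict(pointer_tip=.085,step=.106,shoulder=.08).items():
    for q in(p,t):print(n,[onz(q,o["at"],z).round(4) for o in models.place_of(q,n)[:1]])
# mark in held sprocket
for n,z in dict(timing_mark=.008,key=.01,sprocket=0).items():
    zz=r.sense()["tcp_pos"][2]-.012+z
    for o in models.place_of(p,n)[:1]:print(n,o["confidence"],np.array(o["at"])*S,onz(p,o["at"],zz)-r.sense()["tcp_pos"])
```

```text
shoulder [0.52192442 0.08279661 0.08      ] thread [0.5222373  0.08270694 0.136     ] pt [0.48465568 0.09343539 0.085     ] [0.48191344 0.08882942 0.085     ]
key -110.6917012393274 0.01661073922370393
pt 170.46723026998907 0.035839223380083135
[0.376, 0.4516, 0.2387, 0.3365]
pointer_tip [array([0.4776, 0.0951, 0.085 ])]
pointer_tip [array([0.4839, 0.1005, 0.085 ])]
step [array([0.5178, 0.0834, 0.106 ])]
step [array([0.5162, 0.0831, 0.106 ])]
shoulder [array([0.5182, 0.0859, 0.08  ])]
shoulder [array([0.5258, 0.0885, 0.08  ])]
timing_mark 0.63 [222.0032 192.4992] [-0.02174367 -0.02584286 -0.00401687]
key 0.93 [237.1072 217.4976] [-0.010613   -0.01332593 -0.00199332]
sprocket 0.94 [248.32   232.8192] [ 0.00039873 -0.00318348 -0.0119797 ]
```

Run:
```python
from h import *
import pickle
s=r.sense();print(s["tcp_pos"],s["joint_velocities"].round(2))
p=imaging.capture("wrist");pickle.dump(p,open("w5.pkl","wb"));print(p["eye"])
a=p["frame"];o=cv2.imread("pics/w4.png")
g=lambda x:np.float32(cv2.cvtColor(x,cv2.COLOR_BGR2GRAY)[100:205,260:370])
print("shift",cv2.phaseCorrelate(g(o),g(a)))
for n,z in dict(step=.106,shoulder=.08,pointer_tip=.085).items():print(n,[onz(p,q["at"],z).round(4) for q in models.place_of(p,n)[:1]])
cv2.imwrite("pics/w5c.png",cv2.resize(a[115:205,275:365],None,fx=6.6,fy=6.6,interpolation=cv2.INTER_CUBIC))
```

```text
[0.5568548  0.02207812 0.24918614] [ 0.15 -0.05 -0.03  0.04  0.05  0.04]
[0.48961976 0.00065459 0.41103849]
shift ((3.136226302087394, -0.9601786419811447), 0.738177443433691)
step [array([0.5215, 0.0841, 0.106 ])]
shoulder [array([0.5219, 0.0863, 0.08  ])]
pointer_tip [array([0.4779, 0.0906, 0.085 ])]
```

View pics/w5c.png

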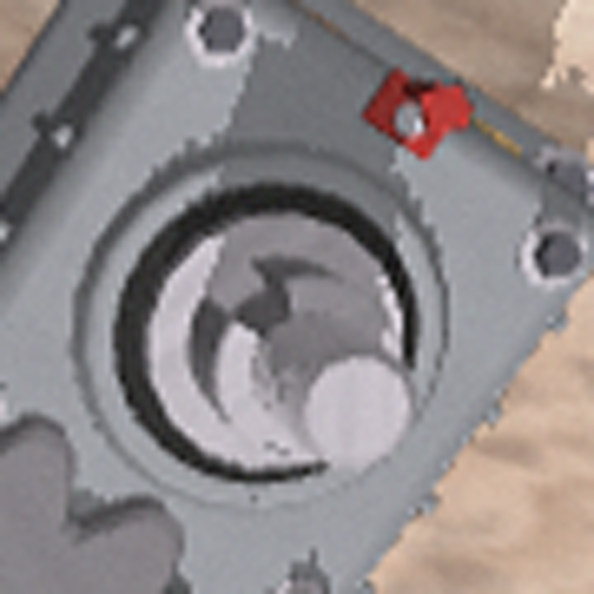

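Now settled: shoulder disc centre at crop (277, 340), thread top (356, 410), keyway (264, 302), pointer tip about (425, 155), casing bolts (220, 30) and (555, 250).

Run:
```python
from h import *
import pickle
p=pickle.load(open("w5.pkl","rb"));S=np.array([512,384]);f=lambda u,v,z:onz(p,np.array([275+u/6.6,115+v/6.6])/S,z)
a,b=f(277,340,.08),f(356,410,.136);print(a,b);c=(a+b)/2
A=lambda d:np.degrees(np.arctan2(d[1],d[0]))
for n,q in dict(key=f(264,302,.106),pt=f(425,155,.085),pt2=f(410,125,.085)).items():print(n,A(q-c),np.linalg.norm((q-c)[:2]))
b1,b2=f(220,30,.068),f(555,250,.068);print("y axis",A(b2-b1),np.linalg.norm(b2-b1),b1,b2, "mid dir",A((b1+b2)/2-c),np.linalg.norm(((b1+b2)/2-c)[:2]))
S2=r.sense();print(S2["tcp_pos"],tool(np.array([*c[:2],.15])-S2["tcp_pos"]),A(S2["ee_rot"][:,0]))
# ring colour-based circle on plate: red centroid
fr=p["frame"].astype(int);m=(fr[...,2]>110)&(fr[...,1]<70);m[:100]=0;m[160:]=0;m[:,:300]=0
v,u=np.nonzero(m);q=onz(p,np.array([u.mean(),v.mean()])/S,.08);print("red",len(u),A(q-c),np.linalg.norm((q-c)[:2]))
```

```text
[0.51967417 0.08633213 0.08      ] [0.52055429 0.08617649 0.136     ]
key -125.91024583953683 0.013244623775119976
pt 163.58497839777178 0.03840451364396205
pt2 170.6058453223734 0.04111332777410889
y axis 76.13149882126542 0.07066141686906502 [0.47421069 0.06123311 0.068     ] [0.49114784 0.12983463 0.068     ] mid dir 166.0778714935105 0.038567955874654065
[0.55684847 0.02214751 0.24918567] [0.01529085 0.07228649 0.09918536] -162.13096001169612
red 81 168.9818933025049 0.04445599747172429
```

Request:
{"name": "apply_moves", "arguments": {
  "moves": [
    [[0.005, 0.024, 0], 0],
    [[0.005, 0.024, 0], 0],
    [[0.005, 0.024, 0], 0],
    [[0, 0, 0], -5],
    [[0, 0, 0], -5]
  ]
}}

```text
time_s: 7.53
tcp_pos: [0.52, 0.0872, 0.2495]
ee_rot: [[-0.881, -0.473, 0.001], [-0.473, 0.881, 0.0], [-0.001, 0.0, -1.0]]
wrist_force: [-0.3, -0.6, -3.3]
gripper_width: 0.519
gripper_force: 30.0
```

Request:
{"name": "apply_moves", "arguments": {
  "moves": [
    [[0, 0, 0.02], -5],
    [[0, 0, 0.02], 0],
    [[0, 0, 0.02], 0],
    [[0, 0, 0.015], 0],
    [[0, 0, 0.01], 0]
  ]
}}

```text
time_s: 7.95
tcp_pos: [0.5196, 0.0858, 0.1625]
ee_rot: [[-0.84, -0.543, -0.002], [-0.543, 0.84, -0.001], [0.002, 0.001, -1.0]]
wrist_force: [0.6, 0.6, -3.1]
gripper_width: 0.52
gripper_force: 30.0
```

Request:
{"name": "apply_moves", "arguments": {
  "moves": [
    [[0, 0, 0], 0],
    [[0, 0, 0], 0],
    [[0, 0, 0], 0],
    [[0, 0, 0], 0],
    [[0, 0, 0], 0]
  ]
}}

```text
time_s: 8.37
tcp_pos: [0.5211, 0.0863, 0.1653]
ee_rot: [[-0.84, -0.543, 0.002], [-0.543, 0.84, 0.001], [-0.002, -0.0, -1.0]]
wrist_force: [0.6, 0.1, -2.5]
gripper_width: 0.521
gripper_force: 30.0
```

Run:
```python
from h import *
s=r.sense();print(s["tcp_pos"],s["wrist_force"],s["moment"],tool(np.array([.520,.0863,.12])-s["tcp_pos"]),s["joints"])
p=imaging.capture("wrist");cv2.imwrite("pics/w6.png",p["frame"])
zz=s["tcp_pos"][2]-.0125
for n,z in dict(timing_mark=.008,key=.01,sprocket=0,).items():
    for o in models.place_of(p,n)[:1]:
        d=onz(p,o["at"],zz+z)-s["tcp_pos"];print(n,o["confidence"],d,np.degrees(np.arctan2(d[1],d[0]))%360)
```

```text
[0.5210885  0.0862778  0.16529233] [ 0.60818009  0.11392854 -2.5172981 ] [-0.04132175  0.05483365  0.01042661] [0.00100198 0.00062731 0.04528999] [ 2.70178063e+01  1.55261407e+01 -1.80312621e+01  1.15952563e-02
 -5.63146985e+01 -8.41538875e+01]
timing_mark 0.88 [-0.01293275 -0.03022856 -0.0045    ] 246.8372034682592
key 0.88 [-0.00549737 -0.01330654 -0.0025    ] 247.55287656958131
sprocket 0.9 [ 9.10187550e-05  1.54870742e-03 -1.25000000e-02] 86.63655081020904
```

View pics/w6.png

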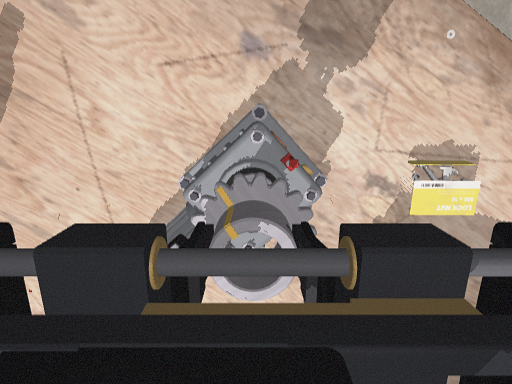

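The sprocket hangs above the shaft, mark at 247° (about 13° CCW of the keyway), aligned to about 1 mm. Lowering.

Request:
{"name": "apply_moves", "arguments": {
  "moves": [
    [[0, 0, 0.012], 0],
    [[0, 0, 0.012], 0],
    [[0, 0, 0.008], 0],
    [[0, 0, 0.004], 0],
    [[0, 0, 0], 0]
  ]
}}

```text
time_s: 8.98
tcp_pos: [0.5199, 0.0858, 0.1273]
ee_rot: [[-0.84, -0.543, -0.002], [-0.543, 0.84, -0.001], [0.002, 0.0, -1.0]]
wrist_force: [-0.7, -0.2, -3.8]
gripper_width: 0.521
gripper_force: 30.0
```

Request:
{"name": "apply_moves", "arguments": {
  "moves": [
    [[0, 0, 0.003], 0],
    [[0, 0, 0.003], 0],
    [[0, 0, 0.002], 0],
    [[0, 0, 0], 0],
    [[0, 0, 0], 0]
  ]
}}

```text
time_s: 9.4
tcp_pos: [0.5205, 0.086, 0.1203]
ee_rot: [[-0.84, -0.543, 0.0], [-0.543, 0.84, 0.0], [-0.0, -0.0, -1.0]]
wrist_force: [-0.6, -0.6, -3.9]
gripper_width: 0.525
gripper_force: 30.0
```

Run:
```python
from h import *
s=r.sense();print(s["tcp_pos"],s["wrist_force"],s["moment"])
```

```text
[0.52054147 0.08603238 0.12029931] [-0.56912111 -0.64371055 -3.90467749] [ 0.0054654  -0.04865678  0.03186937]
```

Request:
{"name": "apply_moves", "arguments": {
  "moves": [
    [[0, 0, 0.002], 0],
    [[0, 0, 0.002], 0],
    [[0, 0, 0.001], 0],
    [[0, 0, 0], 0],
    [[0, 0, 0], 0]
  ]
}}

```text
time_s: 9.82
tcp_pos: [0.5204, 0.086, 0.1151]
ee_rot: [[-0.84, -0.543, -0.0], [-0.543, 0.84, -0.0], [0.0, -0.0, -1.0]]
wrist_force: [0.3, 0.5, -2.8]
gripper_width: 0.519
gripper_force: 30.0
```

Request:
{"name": "apply_moves", "arguments": {
  "moves": [
    [[0, 0, 0.001], 0],
    [[0, 0, 0.001], 0],
    [[0, 0, 0.001], 0],
    [[0, 0, 0], 0],
    [[0, 0, 0], 0]
  ]
}}

```text
time_s: 10.23
tcp_pos: [0.5204, 0.086, 0.1121]
ee_rot: [[-0.84, -0.543, -0.0], [-0.543, 0.84, -0.0], [0.0, 0.0, -1.0]]
wrist_force: [0.1, -0.3, -3.1]
gripper_width: 0.521
gripper_force: 30.0
```

No lateral force: the bore is going over the seat freely. On to the step.

Request:
{"name": "apply_moves", "arguments": {
  "moves": [
    [[0, 0, 0.001], 0],
    [[0, 0, 0.001], 0],
    [[0, 0, 0], 0],
    [[0, 0, 0], 0]
  ]
}}

```text
time_s: 10.57
tcp_pos: [0.5204, 0.086, 0.1101]
ee_rot: [[-0.84, -0.543, -0.0], [-0.543, 0.84, -0.0], [0.0, 0.0, -1.0]]
wrist_force: [0.3, -0.1, -3.9]
gripper_width: 0.524
gripper_force: 30.0
```

Request:
{"name": "apply_moves", "arguments": {
  "moves": [
    [[0, 0, 0.001], 0],
    [[0, 0, 0], 0],
    [[0, 0, 0], 0]
  ]
}}

```text
time_s: 10.82
tcp_pos: [0.5205, 0.086, 0.1092]
ee_rot: [[-0.84, -0.543, -0.0], [-0.543, 0.84, -0.0], [0.0, -0.0, -1.0]]
wrist_force: [0.3, -0.7, -4.4]
gripper_width: 0.525
gripper_force: 30.0
```

Request:
{"name": "apply_moves", "arguments": {
  "moves": [
    [[0, 0, 0.0005], 0],
    [[0, 0, 0], 0],
    [[0, 0, 0], 0]
  ]
}}

```text
time_s: 11.07
tcp_pos: [0.5205, 0.086, 0.1087]
ee_rot: [[-0.84, -0.543, -0.0], [-0.543, 0.84, -0.0], [0.0, -0.0, -1.0]]
wrist_force: [-0.3, -1.0, -4.1]
gripper_width: 0.522
gripper_force: 30.0
```

Request:
{"name": "apply_moves", "arguments": {
  "moves": [
    [[0, 0, 0.0005], 0],
    [[0, 0, 0], 0],
    [[0, 0, 0], 0]
  ]
}}

```text
time_s: 11.32
tcp_pos: [0.5205, 0.086, 0.1083]
ee_rot: [[-0.84, -0.543, 0.0], [-0.543, 0.84, -0.0], [-0.0, -0.0, -1.0]]
wrist_force: [-0.1, -1.2, -3.0]
gripper_width: 0.522
gripper_force: 30.0
```

Request:
{"name": "apply_moves", "arguments": {
  "moves": [
    [[0, 0, 0.0005], 0],
    [[0, 0, 0], 0],
    [[0, 0, 0], 0]
  ]
}}

```text
time_s: 11.57
tcp_pos: [0.5206, 0.086, 0.108]
ee_rot: [[-0.84, -0.543, 0.0], [-0.543, 0.84, -0.0], [-0.0, -0.0, -1.0]]
wrist_force: [-0.0, -2.0, 0.0]
gripper_width: 0.524
gripper_force: 30.0
```

Contact on the step at about 108.2 mm. Adding a little pressure.

Request:
{"name": "apply_moves", "arguments": {
  "moves": [
    [[0, 0, 0.0005], 0],
    [[0, 0, 0], 0],
    [[0, 0, 0], 0]
  ]
}}

```text
time_s: 11.82
tcp_pos: [0.5207, 0.0861, 0.1076]
ee_rot: [[-0.84, -0.543, 0.001], [-0.543, 0.84, 0.0], [-0.001, -0.0, -1.0]]
wrist_force: [-1.4, -1.3, 2.6]
gripper_width: 0.524
gripper_force: 30.0
```

Request:
{"name": "apply_moves", "arguments": {
  "moves": [
    [[0, 0, 0.0005], 0],
    [[0, 0, 0], 0],
    [[0, 0, 0], 0]
  ]
}}

```text
time_s: 12.07
tcp_pos: [0.5208, 0.0861, 0.1073]
ee_rot: [[-0.84, -0.543, 0.001], [-0.543, 0.84, 0.0], [-0.001, -0.0, -1.0]]
wrist_force: [-1.3, -0.9, 4.9]
gripper_width: 0.525
gripper_force: 30.0
```

Request:
{"name": "apply_moves", "arguments": {
  "moves": [
    [[0, 0, 0.0003], 1],
    [[0, 0, 0], 1.5],
    [[0, 0, 0], 1.5],
    [[0, 0, 0], 1]
  ]
}}

```text
time_s: 12.4
tcp_pos: [0.52, 0.086, 0.1054]
ee_rot: [[-0.885, -0.466, -0.001], [-0.466, 0.885, 0.0], [0.001, 0.001, -1.0]]
wrist_force: [-0.0, -1.4, -3.3]
gripper_width: 0.522
gripper_force: 30.0
```

Request:
{"name": "apply_moves", "arguments": {
  "moves": [
    [[0, 0, 0], 1],
    [[0, 0, 0], 1],
    [[0, 0, 0], 1],
    [[0, 0, 0], 0]
  ]
}}

```text
time_s: 12.73
tcp_pos: [0.5202, 0.086, 0.1059]
ee_rot: [[-0.908, -0.42, -0.001], [-0.42, 0.908, -0.0], [0.001, 0.0, -1.0]]
wrist_force: [0.9, -1.3, -4.5]
gripper_width: 0.525
gripper_force: 30.0
```

Request:
{"name": "apply_moves", "arguments": {
  "moves": [
    [[0, 0, 0], 1],
    [[0, 0, 0], 1],
    [[0, 0, 0], 1],
    [[0, 0, 0], 0]
  ]
}}

```text
time_s: 13.07
tcp_pos: [0.5205, 0.086, 0.1064]
ee_rot: [[-0.928, -0.371, 0.0], [-0.371, 0.928, 0.0], [-0.0, 0.0, -1.0]]
wrist_force: [0.6, -0.8, -3.2]
gripper_width: 0.523
gripper_force: 30.0
```

The key dropped within the first few degrees (z below the step contact, force relieved). Lowering to the shoulder, still lightly.

Request:
{"name": "apply_moves", "arguments": {
  "moves": [
    [[0, 0, 0.001], 0],
    [[0, 0, 0.001], 0],
    [[0, 0, 0.001], 0],
    [[0, 0, 0], 0]
  ]
}}

```text
time_s: 13.4
tcp_pos: [0.5204, 0.086, 0.1032]
ee_rot: [[-0.928, -0.372, -0.0], [-0.372, 0.928, -0.0], [0.0, 0.0, -1.0]]
wrist_force: [0.5, -0.7, -4.0]
gripper_width: 0.519
gripper_force: 30.0
```

Run:
```python
from h import *
s=r.sense();print(s["tcp_pos"],s["wrist_force"],s["moment"])
```

```text
[0.52035861 0.08598639 0.10318813] [ 0.46843957 -0.70917832 -4.00837643] [-0.30123548 -0.00606786  0.02893394]
```

In the keyway and sliding freely. Continuing.

Request:
{"name": "apply_moves", "arguments": {
  "moves": [
    [[0, 0, 0.0015], 0],
    [[0, 0, 0.0015], 0],
    [[0, 0, 0.0015], 0],
    [[0, 0, 0.0015], 0],
    [[0, 0, 0], 0]
  ]
}}

```text
time_s: 13.82
tcp_pos: [0.5203, 0.086, 0.097]
ee_rot: [[-0.928, -0.372, -0.0], [-0.372, 0.928, -0.0], [0.0, 0.0, -1.0]]
wrist_force: [0.8, -0.8, -3.3]
gripper_width: 0.522
gripper_force: 30.0
```

Request:
{"name": "apply_moves", "arguments": {
  "moves": [
    [[0, 0, 0.001], 0],
    [[0, 0, 0.001], 0],
    [[0, 0, 0.001], 0],
    [[0, 0, 0], 0]
  ]
}}

```text
time_s: 14.15
tcp_pos: [0.5204, 0.086, 0.0942]
ee_rot: [[-0.928, -0.372, -0.0], [-0.372, 0.928, -0.0], [0.0, -0.0, -1.0]]
wrist_force: [1.3, -1.5, -3.0]
gripper_width: 0.524
gripper_force: 30.0
```

Request:
{"name": "apply_moves", "arguments": {
  "moves": [
    [[0, 0, 0.0006], 0],
    [[0, 0, 0.0006], 0],
    [[0, 0, 0], 0],
    [[0, 0, 0], 0]
  ]
}}

```text
time_s: 14.48
tcp_pos: [0.5205, 0.086, 0.0931]
ee_rot: [[-0.928, -0.372, -0.0], [-0.372, 0.928, -0.0], [0.0, -0.0, -1.0]]
wrist_force: [-0.5, -1.8, -3.5]
gripper_width: 0.521
gripper_force: 30.0
```

Request:
{"name": "apply_moves", "arguments": {
  "moves": [
    [[0, 0, 0.0007], 0],
    [[0, 0, 0.0007], 0],
    [[0, 0, 0], 0],
    [[0, 0, 0], 0]
  ]
}}

```text
time_s: 14.82
tcp_pos: [0.5205, 0.086, 0.0925]
ee_rot: [[-0.928, -0.373, 0.0], [-0.373, 0.928, -0.0], [-0.0, -0.0, -1.0]]
wrist_force: [-3.0, -1.1, 5.2]
gripper_width: 0.525
gripper_force: 30.0
```

Request:
{"name": "apply_moves", "arguments": {
  "moves": [
    [[0, 0, 0.0005], 0],
    [[0, 0, 0], 0],
    [[0, 0, 0], 0]
  ]
}}

```text
time_s: 15.07
tcp_pos: [0.5205, 0.086, 0.0925]
ee_rot: [[-0.928, -0.373, 0.001], [-0.373, 0.928, -0.0], [-0.001, -0.0, -1.0]]
wrist_force: [-3.6, -1.3, 8.7]
gripper_width: 0.521
gripper_force: 30.0
```

Run:
```python
from h import *
s=r.sense();print(s["tcp_pos"],s["wrist_force"],s["moment"],s["joints"],np.degrees(np.arctan2(s["ee_rot"][1,0],s["ee_rot"][0,0])))
for c in("wrist","top"):
  p=imaging.capture(c)
  for n,z in dict(timing_mark=.088,pointer_tip=.085,key=.09).items():
    for o in models.place_of(p,n)[:2]:
        d=onz(p,o["at"],z)-[.5204,.0862,0];print(c,n,o["confidence"],np.array(o["at"])*[512,384],d,np.linalg.norm(d[:2]),np.degrees(np.arctan2(d[1],d[0]))%360)
```

```text
[0.52054992 0.08600445 0.09253977] [-3.58439014 -1.34575616  8.71333621] [-0.41325076  1.24520968 -0.03125583] [ 2.70241934e+01  2.04363725e+01 -2.31857321e+01  2.75272788e-02
 -4.63498062e+01 -9.51575921e+01] -158.11439828084264
wrist timing_mark 0.66 [218.6752 188.5824] [-0.02068765 -0.02924353  0.088     ] 0.03582126183962376 234.72339956639016
wrist timing_mark 0.35 [484.5056 163.008 ] [-0.09023117  0.10430325  0.088     ] 0.1379160311162276 130.8625875435855
wrist pointer_tip 0.83 [293.376  178.0992] [-0.04188855  0.00874128  0.085     ] 0.042790895892536714 168.21270213880032
wrist key 0.68 [236.9024 221.4144] [-0.00664303 -0.01248434  0.09      ] 0.014141730582521578 241.9821337729554
wrist key 0.43 [220.8256 189.0048] [-0.02144977 -0.02798799  0.09      ] 0.03526216370664249 232.53372978307692
top timing_mark 0.53 [211.0976 205.5936] [-0.01582046 -0.03122594  0.088     ] 0.03500494294942683 243.13118689894878
top pointer_tip 0.89 [197.9904 213.0048] [-0.03784613  0.00855088  0.085     ] 0.03880009495561233 167.26846846162422
top key 0.58 [205.312  202.2912] [-0.00586991 -0.01370233  0.09      ] 0.014906701437586403 246.8102917504452
top key 0.54 [348.6208 175.296 ] [ 0.07548578 -0.45307453  0.09      ] 0.45931975241551726 279.45904426722905
```

Home on the shoulder (z fell 15.8 mm from step contact, now lightly pressing). The mark is at about 235°, the pointer at about 167°; turning 64° clockwise and then looking.

Request:
{"name": "apply_moves", "arguments": {
  "moves": [
    [[0, 0, -0.0008], 1],
    [[0, 0, 0], 3],
    [[0, 0, 0], 4],
    [[0, 0, 0], 4],
    [[0, 0, 0], 4]
  ]
}}

```text
time_s: 15.88
tcp_pos: [0.5214, 0.0851, 0.0926]
ee_rot: [[-0.995, -0.1, 0.001], [-0.1, 0.995, -0.002], [-0.001, -0.002, -1.0]]
wrist_force: [0.4, -5.1, 1.6]
gripper_width: 0.523
gripper_force: 30.0
```

Request:
{"name": "apply_moves", "arguments": {
  "moves": [
    [[0, 0, 0], 4],
    [[0, 0, 0], 4],
    [[0, 0, 0], 4],
    [[0, 0, 0], 4],
    [[0, 0, 0], 4]
  ]
}}

```text
time_s: 16.3
tcp_pos: [0.5211, 0.085, 0.0926]
ee_rot: [[-0.969, 0.247, 0.001], [0.247, 0.969, -0.002], [-0.001, -0.001, -1.0]]
wrist_force: [0.4, -5.7, 3.4]
gripper_width: 0.525
gripper_force: 30.0
```

Request:
{"name": "apply_moves", "arguments": {
  "moves": [
    [[0, 0, 0], 4],
    [[0, 0, 0], 4],
    [[0, 0, 0], 4],
    [[0, 0, 0], 4],
    [[0, 0, 0], 4]
  ]
}}

```text
time_s: 16.72
tcp_pos: [0.5208, 0.085, 0.0926]
ee_rot: [[-0.826, 0.563, 0.0], [0.563, 0.826, -0.002], [-0.001, -0.001, -1.0]]
wrist_force: [-1.1, -4.3, 3.0]
gripper_width: 0.523
gripper_force: 30.0
```

Request:
{"name": "apply_moves", "arguments": {
  "moves": [
    [[0, 0, 0], 4],
    [[0, 0, 0], 3],
    [[0, 0, 0], 1],
    [[0, 0, 0], 0],
    [[0, 0, 0], 0]
  ]
}}

```text
time_s: 17.13
tcp_pos: [0.5206, 0.0851, 0.0925]
ee_rot: [[-0.742, 0.671, 0.0], [0.671, 0.742, -0.001], [-0.001, -0.001, -1.0]]
wrist_force: [-1.3, -5.6, 3.2]
gripper_width: 0.526
gripper_force: 30.0
```

```bash
cat > look.py <<'E'
from h import *
import sys
s=r.sense();print(s["time_s"],s["tcp_pos"],s["wrist_force"],s["moment"],s["joints"][5],np.degrees(np.arctan2(s["ee_rot"][1,0],s["ee_rot"][0,0])))
for c in("wrist","top","scene"):
  p=imaging.capture(c);cv2.imwrite(f"pics/{sys.argv[1]}{c}.png",p["frame"])
  for n,z in dict(timing_mark=.088,pointer_tip=.085,key=.09,step=.106).items():
    for o in models.place_of(p,n)[:1]:
        d=onz(p,o["at"],z)-[.5204,.0862,0];print(c,n,o["confidence"],(np.array(o["at"])*[512,384]).round(1),d.round(4),np.linalg.norm(d[:2]).round(4),np.degrees(np.arctan2(d[1],d[0]))%360)
E
python3 look.py a
```

```text
17.1333 [0.52064575 0.08513926 0.09254781] [-1.2983242  -5.57266534  3.17741853] [-1.46368115  0.28340922  0.06104614] -159.16429185685627 137.87211906897767
wrist timing_mark 0.89 [221.2 191.2] [-0.0333  0.0042  0.088 ] 0.0336 172.73586981773926
wrist pointer_tip 0.7 [219.4 172.3] [-0.0418  0.0105  0.085 ] 0.0431 165.89975282143914
wrist key 0.81 [236.8 220.1] [-0.0148 -0.0005  0.09  ] 0.0148 182.0579444344707
wrist step 0.89 [252.6 248.3] [-0.0009 -0.0006  0.106 ] 0.0011 216.72619520007427
top pointer_tip 0.62 [194.9 214.6] [-0.0427  0.0178  0.085 ] 0.0463 157.41299576177553
top step 0.71 [201.5 203.8] [-0.0133 -0.0041  0.106 ] 0.014 197.29066154709292
scene timing_mark 0.58 [242.4 223.2] [-0.0229 -0.0058  0.088 ] 0.0236 194.30602858545384
scene pointer_tip 0.58 [242.4 228. ] [-0.0323  0.0099  0.085 ] 0.0338 162.92239806928382
scene key 0.75 [236.9 223.2] [-0.01    0.0042  0.09  ] 0.0108 157.2020746050545
scene step 0.76 [235.1 217.8] [-0.0027  0.0018  0.106 ] 0.0032 147.23207668241776
```

Run:
```python
import cv2
a=cv2.imread("pics/awrist.png")[150:250,180:310]
cv2.imwrite("pics/a_c.png",cv2.resize(a,None,fx=6,fy=6,interpolation=cv2.INTER_CUBIC))
```

View pics/a_c.png

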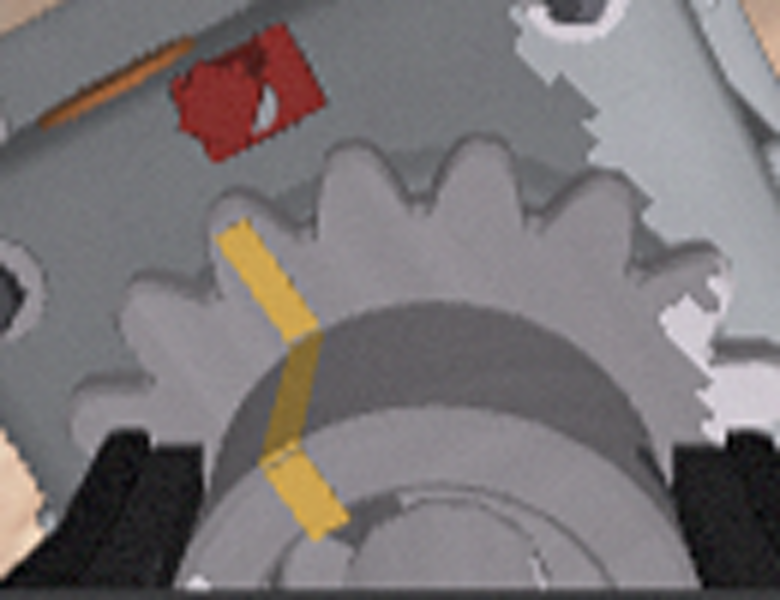

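Marked line runs crop (303, 330)→(235, 230); pointer's nearest corner is at about (215, 160), slightly clockwise of the mark's extension. Computing.

Run:
```python
from h import *
p=imaging.capture("wrist");S=np.array([512,384]);f=lambda u,v,z:onz(p,np.array([180+u/6,150+v/6])/S,z)
a=cv2.imread("pics/awrist.png");print(np.abs(a.astype(int)-p["frame"]).mean())
A=lambda d:np.degrees(np.arctan2(d[1],d[0]))%360
m1,m2,h1,h2=f(235,232,.088),f(303,332,.088),f(280,458,.12),f(330,530,.12)
print("mark lines",A(m1-m2),A(h1-h2))
h,s=f(427,590,.12),f(0,0,0)
for c in([.5206,.0855,0],[.5204,.0862,0]):
    c=np.array(c);print([(n,A(q-c).round(1),np.linalg.norm((q-c)[:2]).round(4)) for n,q in dict(m1=m1,m2=m2,h1=h1,h2=h2,tip=f(215,160,.085),w1=f(178,92,.085),w2=f(250,140,.085)).items()])
b1=f(10,295,.068);b2=f(575,0,.068);print("yaxis",A(b2-b1),np.linalg.norm(b2-b1))
# predicted tip
for an in(165,166,167,168,169):
    q=proj(p,np.array([.5206+.041*np.cos(np.radians(an)),.0855+.041*np.sin(np.radians(an)),.085]));print(an,(q-[180,150])*6)
```

```text
2.551937527126736
mark lines 170.149061891686 170.06579271827422
[('m1', np.float64(171.8), np.float64(0.0357)), ('m2', np.float64(172.6), np.float64(0.0239)), ('h1', np.float64(172.7), np.float64(0.023)), ('h2', np.float64(173.9), np.float64(0.0156)), ('tip', np.float64(169.2), np.float64(0.0423)), ('w1', np.float64(168.5), np.float64(0.0496)), ('w2', np.float64(163.9), np.float64(0.0423))]
[('m1', np.float64(172.8), np.float64(0.0354)), ('m2', np.float64(174.2), np.float64(0.0236)), ('h1', np.float64(174.4), np.float64(0.0227)), ('h2', np.float64(176.5), np.float64(0.0154)), ('tip', np.float64(170.1), np.float64(0.0419)), ('w1', np.float64(169.3), np.float64(0.0493)), ('w2', np.float64(164.7), np.float64(0.0419))]
yaxis 75.56294695428471 0.06846377619427427
165 [249.05221564 155.83384773]
166 [242.58023117 159.21107606]
167 [236.17898382 162.6968327 ]
168 [229.85062489 166.28971798]
169 [223.59726985 169.98829331]
```

Mark at about 170°, pointer at about 165.6°: 4.5° more clockwise, then look.

Request:
{"name": "apply_moves", "arguments": {
  "moves": [
    [[0, 0, 0], 1.5],
    [[0, 0, 0], 1.5],
    [[0, 0, 0], 1.5],
    [[0, 0, 0], 0],
    [[0, 0, 0], 0]
  ]
}}

```text
time_s: 18.35
tcp_pos: [0.5206, 0.0852, 0.0926]
ee_rot: [[-0.687, 0.727, 0.0], [0.727, 0.687, -0.001], [-0.001, -0.001, -1.0]]
wrist_force: [-2.2, -4.9, 3.9]
gripper_width: 0.522
gripper_force: 30.0
```

Request:
{"name": "apply_moves", "arguments": {
  "moves": [
    [[0, 0, 0], 0],
    [[0, 0, 0], 0],
    [[0, 0, 0], 0],
    [[0, 0, 0], 0],
    [[0, 0, 0], 0]
  ]
}}

```text
time_s: 18.77
tcp_pos: [0.5206, 0.0852, 0.0926]
ee_rot: [[-0.687, 0.727, 0.0], [0.727, 0.687, -0.001], [-0.001, -0.001, -1.0]]
wrist_force: [-0.6, -5.2, 3.2]
gripper_width: 0.522
gripper_force: 30.0
```

Run:
```python
from h import *
import pickle
s=r.sense();print(s["tcp_pos"],s["wrist_force"],s["moment"],np.degrees(np.arctan2(s["ee_rot"][1,0],s["ee_rot"][0,0])))
p=imaging.capture("wrist");pickle.dump(p,open("b.pkl","wb"))
im=cv2.resize(p["frame"][140:250,180:310],None,fx=6,fy=6,interpolation=cv2.INTER_CUBIC)[:600]
cv2.imwrite("pics/b_c.png",im)
```

```text
[0.5206366  0.08516688 0.09256712] [-0.6324065  -5.22725808  3.22556765] [-1.4732189   0.33253616  0.06219838] 133.36967801220635
```

View pics/b_c.png

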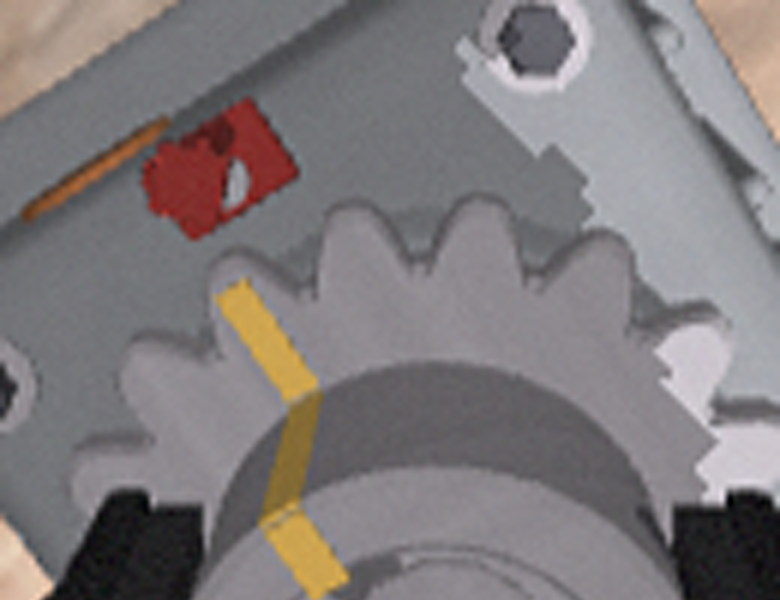

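Run:
```python
from h import *
import pickle
p=pickle.load(open("b.pkl","rb"));S=np.array([512,384]);A=lambda d:np.degrees(np.arctan2(d[1],d[0]))%360
fr=p["frame"].astype(int);b,g,rr=fr[...,0],fr[...,1],fr[...,2]
y=(rr-b>70)&(g-b>40);n,l,st,cc=cv2.connectedComponentsWithStats(y.astype(np.uint8))
for i in range(1,n):
    if st[i,4]>25 and 200<cc[i][0]<250:
        v,u=np.nonzero(l==i);print(st[i],cc[i])
        top=(v<204)  # plate segment above shaded part
        for zz,mm in((.088,v<205),(.12,v>226)):
            P=np.array([onz(p,np.array([a+.5,c+.5])/S,zz) for a,c in zip(u[mm],v[mm])])
            if len(P)>10:
                w,V=np.linalg.eigh(np.cov(P[:,:2].T));d=V[:,1];d=d*np.sign(-d[0]);print(zz,len(P),A(d),P.mean(0))
f=lambda u,v,z:onz(p,np.array([180+u/6,140+v/6])/S,z)
for n_ in("timing_mark","pointer_tip","step","shoulder","key"):
    print(n_,[( round(o["confidence"],2),((np.array(o["at"])*S-[180,140])*6).round()) for o in models.place_of(imaging.capture("wrist"),n_)[:1]])
# bolts: dark hex sockets on casing
gray=cv2.cvtColor(p["frame"],cv2.COLOR_BGR2GRAY)
C=cv2.HoughCircles(cv2.resize(gray,None,fx=4,fy=4),cv2.HOUGH_GRADIENT,1,60,param1=120,param2=22,minRadius=20,maxRadius=48)
for c in (C[0] if C is not None else[]):
    q=c[:2]/4
    if 120<q[0]<360 and 90<q[1]<260:print("circ",q,c[2]/4,onz(p,q/S,.068))
```

```text
[240 126  14  13  78] [246.28205128 131.53846154]
0.088 78 261.06267278904886 [0.47548768 0.12757873 0.088     ]
[216 187  17  20 133] [223.89473684 196.41353383]
0.088 127 168.30102116598465 [0.49096557 0.09187185 0.088     ]
[223 206  15  34 198] [229.40909091 224.96969697]
0.12 102 172.42869793077247 [0.50189018 0.08915996 0.12      ]
timing_mark [(0.83, array([242., 323.]))]
pointer_tip [(0.86, array([212., 209.]))]
step [(0.82, array([462., 652.]))]
shoulder [(0.86, array([454., 547.]))]
key [(0.91, array([343., 478.]))]
```

The mark line now extends almost onto the pointer tip (tip corner at crop (195, 240), line passes (201, 240)). Releasing, rising, and looking again from clear.

Request:
{"name": "apply_moves", "arguments": {
  "moves": [
    [[0, 0, -0.0003], 0],
    [[0, 0, 0], 0],
    [[0, 0, 0], 0],
    [[0, 0, 0], 0],
    [[0, 0, 0], 0]
  ],
  "hand": 0.07
}}

```text
time_s: 19.73
tcp_pos: [0.5208, 0.0864, 0.0924]
ee_rot: [[-0.687, 0.727, 0.001], [0.727, 0.687, 0.0], [-0.0, 0.001, -1.0]]
wrist_force: [0.5, -0.7, -1.3]
gripper_width: 0.77
gripper_force: 0.0
```

Request:
{"name": "apply_moves", "arguments": {
  "moves": [
    [[0, 0, 0], 0],
    [[0, 0, 0], 0],
    [[0, 0, 0], 0],
    [[0, 0, 0], 0],
    [[0, 0, 0], 0]
  ]
}}

```text
time_s: 20.15
tcp_pos: [0.5205, 0.0861, 0.0924]
ee_rot: [[-0.687, 0.727, 0.0], [0.727, 0.687, 0.0], [0.0, 0.0, -1.0]]
wrist_force: [-0.1, -0.7, -0.3]
gripper_width: 0.804
gripper_force: 0.0
```

Request:
{"name": "apply_moves", "arguments": {
  "moves": [
    [[0, 0, -0.005], 0],
    [[0, 0, -0.02], 0],
    [[0, 0, -0.03], 0],
    [[0, 0, -0.035], 0],
    [[0, 0, -0.035], 0]
  ]
}}

```text
time_s: 20.57
tcp_pos: [0.52, 0.0857, 0.2189]
ee_rot: [[-0.687, 0.727, -0.001], [0.727, 0.687, -0.001], [0.0, -0.001, -1.0]]
wrist_force: [1.1, -0.4, -0.3]
gripper_width: 0.805
gripper_force: 0.0
```

Request:
{"name": "apply_moves", "arguments": {
  "moves": [
    [[-0.02, 0, -0.02], 0],
    [[-0.03, 0, 0], 0],
    [[-0.02, 0, 0], 0],
    [[0, 0, 0], 0],
    [[0, 0, 0], 0]
  ]
}}

```text
time_s: 20.98
tcp_pos: [0.5686, 0.0345, 0.2372]
ee_rot: [[-0.685, 0.728, -0.001], [0.728, 0.685, 0.0], [0.001, -0.0, -1.0]]
wrist_force: [-1.1, 0.3, 0.0]
gripper_width: 0.801
gripper_force: 0.0
```

Request:
{"name": "apply_moves", "arguments": {
  "moves": [
    [[0, 0, 0], 0],
    [[0, 0, 0], 0],
    [[0, 0, 0], 0],
    [[0, 0, 0], 0],
    [[0, 0, 0], 0]
  ]
}}

```text
time_s: 21.4
tcp_pos: [0.5683, 0.0356, 0.2375]
ee_rot: [[-0.687, 0.726, 0.0], [0.726, 0.687, 0.0], [-0.0, 0.0, -1.0]]
wrist_force: [0.1, 0.1, 0.5]
gripper_width: 0.804
gripper_force: 0.0
```

Run:
```python
from h import *
import pickle
s=r.sense();print(s["tcp_pos"],s["wrist_force"])
p=imaging.capture("wrist");pickle.dump(p,open("c.pkl","wb"));S=np.array([512,384])
X={}
for n,z in dict(timing_mark=.088,pointer_tip=.085,key=.09,step=.106,sprocket=.08,shoulder=.08).items():
    for o in models.place_of(p,n)[:1]:print(n,round(o["confidence"],2),(np.array(o["at"])*S).round(1),onz(p,o["at"],z).round(4))
q=proj(p,[.5205,.0855,.1]);u,v=(q-[62,44]).astype(int);u,v=max(u,0),max(v,0)
print(u,v);cv2.imwrite("pics/c_c.png",cv2.resize(p["frame"][v:v+95,u:u+125],None,fx=6,fy=6,interpolation=cv2.INTER_CUBIC))
```

```text
[0.56830179 0.03560187 0.23751801] [0.11117896 0.08819323 0.50027965]
timing_mark 0.55 [233.1  90.4] [0.4888 0.0908 0.088 ]
pointer_tip 0.79 [228.3  77.5] [0.4769 0.0965 0.085 ]
key 0.82 [243.4 104.9] [0.5057 0.0877 0.09  ]
step 0.93 [253.1 115.9] [0.5199 0.0866 0.106 ]
sprocket 0.97 [251.1 117.2] [0.5193 0.0843 0.08  ]
shoulder 0.59 [254.5 117.1] [0.5218 0.0868 0.08  ]
190 73
```

View pics/c_c.png

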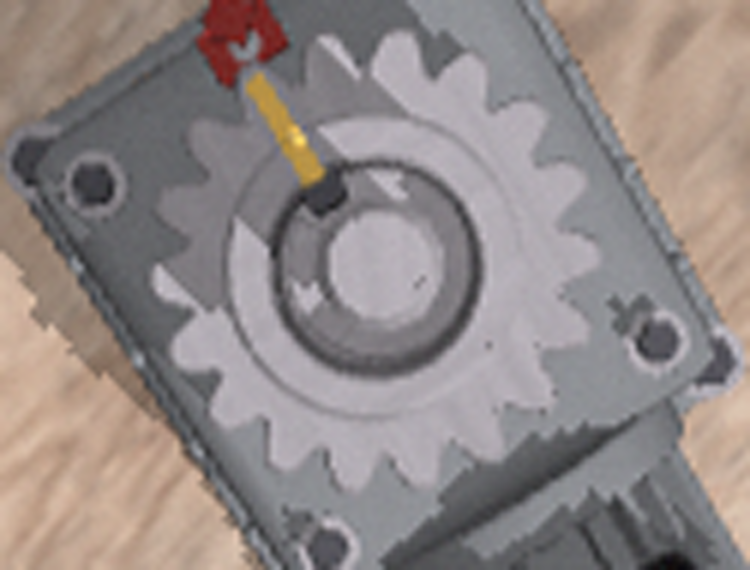

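The clear view shows the sprocket home and released, key in its keyway at crop (325, 195), and the mark from (312, 180) to (255, 72) ending at the pointer's tip near (243, 82). Computing the residual angle.

Run:
```python
from h import *
import pickle
p=pickle.load(open("c.pkl","rb"));S=np.array([512,384]);A=lambda d:np.degrees(np.arctan2(d[1],d[0]))%360
f=lambda u,v,z:onz(p,np.array([190+u/6,73+v/6])/S,z);print(p["eye"])
a,b,c=f(93,183,.067),f(328,545,.067),f(657,338,.067)
print("-x:",A(a-b),np.linalg.norm(a-b)," y-90:",A(c-b)+90,np.linalg.norm(c-b),"centre",(a+c)/2)
hub=f(354,268,.12);th=f(385,265,.136);o=(f(378,268,.12)+0);print("hub c",hub,"bore c",o,"thread",th)
fr=p["frame"].astype(int);y=(fr[...,2]-fr[...,0]>70)&(fr[...,1]-fr[...,0]>40)
v,u=np.nonzero(y);m=(abs(u-237)<12)&(abs(v-95)<14);u,v=u[m],v[m]
for z,mm in((.088,v<92),(.12,v>95)):
    P=np.mean([onz(p,np.array([i+.5,j+.5])/S,z) for i,j in zip(u[mm],v[mm])],0);print(z,mm.sum(),P);
    for C in((a+c)/2,th,np.array([.5205,.0858,0])):print("  ",A(P-C),np.linalg.norm((P-C)[:2]))
R=(fr[...,2]>100)&(fr[...,1]<70);v,u=np.nonzero(R);m=(abs(u-230)<15)&(abs(v-78)<20)
Q=np.array([onz(p,np.array([i+.5,j+.5])/S,.085) for i,j in zip(u[m],v[m])])
for C in((a+c)/2,th):
    d=np.linalg.norm((Q-C)[:,:2],axis=1);k=d.argsort()[:6];print("tip",[(A(Q[i]-C).round(1),d[i].round(4)) for i in k])
```

```text
[0.51956043 0.08646184 0.399368  ]
-x: 165.9330431569136 0.07697845020078667  y-90: 165.64038038557032 0.07105900458056466 centre [0.52036991 0.08607719 0.067     ]
hub c [0.51827153 0.08293163 0.12      ] bore c [0.5209122  0.08542813 0.12      ] thread [0.52127573 0.08647448 0.136     ]
0.088 25 [0.48871237 0.09230687 0.088     ]
   168.86738746818554 0.03226466446326279
   169.84548260985483 0.033081558326933665
   168.43147621182533 0.03244676946857325
0.12 34 [0.50193705 0.08893714 0.12      ]
   171.18058484981728 0.01865340363420359
   172.7427802355205 0.019494854106234742
   170.40763691702497 0.01882617148444008
tip [(np.float64(160.7), np.float64(0.0379)), (np.float64(173.5), np.float64(0.0379)), (np.float64(164.0), np.float64(0.0381)), (np.float64(158.7), np.float64(0.0383)), (np.float64(162.0), np.float64(0.0384)), (np.float64(174.6), np.float64(0.0386))]
tip [(np.float64(161.7), np.float64(0.0386)), (np.float64(174.2), np.float64(0.0388)), (np.float64(165.0), np.float64(0.0388)), (np.float64(159.8), np.float64(0.039)), (np.float64(163.0), np.float64(0.0391)), (np.float64(157.8), np.float64(0.0394))]
```

Measured from straight above, the mark's line direction is 165.7° and the gearmotor's pointer axis is 165.8°. The sprocket is home and free, so I'm handing in.

```bash
python3 -c "
from station import r
print(r.finish_job())"
```

```text
the job is handed in; nothing more can be done
None
```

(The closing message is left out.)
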